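Put the robot tools back in their foam trays

ROBOT

A 7-joint arm with a two-finger parallel gripper is mounted at the origin on the work surface. World frame = base frame: x ahead of the robot, y to its left, z up, the work surface at z = 0. Lengths are in m, angles in rad, forces in N, time in s.
With the tool pointing down it reaches from about 0.425 to 1.025 m from the base axis. Payload 9.4 kg.
Tool frame: the origin (TCP) lies at the very end of the fingers, on their centre line; the grasp point (between the pads) lies 19 mm behind it; z points along the fingers, y is the line along which they close (so a half turn about z gives the same grasp; the last joint's range is limited). The gripper opens to 85 mm and grips with 20 to 120 N. Pads are 22 mm wide; open, the fingers measure 114 mm over their backs; the gripper's body (76 mm by 85 mm) begins 54 mm behind the grasp point. The pads swing forward as they close: fully open they stand 13 mm farther back than shut.
Start: joints at [1.162, 0.599, -0.003, 1.599, 0.002, 0.943, -0.08], TCP at [0.236, -0.685, 0.231] pointing down, gripper open.
Joint ranges: [-2.57, 2.57], [-0.35, 1.97], [-1.29, 1.29], [0.11, 2.56], [-1.05, 4.19], [0.11, 1.86], [-2.63, 2.63]. Speed limits (rad/s): [2.22, 2.22, 3.01, 3.01, 3.14, 3.14, 3.14].

INTERFACE

Orientations are given as a unit quaternion [w, x, y, z].
In Python, from rig import robot gives the robot as it stands.
- The arm moves only by the tool step_arm, never from a script. Its argument "series" is a list of rows, each a list of 2 entries, a list of its own where there are three numbers: the shift along the tool's x, y, z in mm, then the turn about the tool's z in rad. A call has 1 to 10 rows; each row is the pose to reach, as a shift and turn from the pose commanded when the call began, along the tool's axes at that moment; what a row does not reach only later rows make up. A row lasts 1/10 s, in which the tool goes at most 50 mm and 8.59 degrees, less where a joint would pass 70% of its speed; a pose out of reach is approached as far as the arm can. A call with a gripper value outside its range is refused whole. "fingers" is the gripper command: -1 is fully open, 1 is shut, values between are in proportion, set as the call begins (left out, the last holds). The fingers move at their own pace and stop on an object; "force" is the grip in N (left out, the last holds). Time passes only in rows, so rows that repeat a pose let the fingers close. It gives the time, the measured TCP pose, the force, the opening and the grip force at its end, in the units of the state.
- robot.state(): the state, without advancing time (a new reading comes with each control period).
- robot.get_image(name): name is "scene" or "side" or "wrist"; returns a dict with "frame" (420x560x3 uint8, red, green, blue), "range_z" (420x560 float32, m along the optical axis (not along the pixel's ray), 0 where there is no reading), "fx", "fy", "cx", "cy" (pixels), "R" (3x3) and "t" (3): a world point X has camera coordinates R X + t. Camera axes: x right, y down, z forward; pixel columns grow to the right and rows downward; lengths in m; the calibration is good to about 2 mm. A picture is of the moment at which its call begins.
- robot.close_job(): hands the job in; it is judged then, once.
The state is a dict: "t": time; "joint_pos": joint angles; "qd": joint speeds; "joint_efforts": joint torques, N m; "position": TCP position; "eef_rot": TCP orientation; "force": force on the tool from outside, world axes, zero at the start; "torque": the same for the moment, N m; "grip_width": opening from 0.0 (shut) to 1.0 (fully open); "finger_force": force on a finger pad.
Only numpy, scipy, OpenCV 4.12 (cv2) and the standard library are available. Lean on these libraries where they do the work, as an engineer would, in place of code of your own. Each camera call takes 0.05 s, during which the arm holds its last target. There are 200 camera calls.

TASK

Clear up after the robotics class: put each of the four loose robot tools (air gripper, suction cup, L-shaped gripper finger, calibration pointer) back into the foam-lined tray whose cut-out has its outline, lying flat on the yellow nest floor (the suction cup standing upright as it does now). Lower each tool into its tray rather than dropping it, and leave the blue socket box and the small red bottle where they are.

Things in the scene. Friction and masses are not known exactly. Their poses are not given: they have to be found in the camera images.
- gripper_mid (a point): Air gripper (loose, 280 g): silvery block 60 (x) x 44 (y) x 34 mm high, two thin dark steel jaws standing out 40 mm from its +x face (20 mm wide together, 6 to 24 mm up), two blue fittings 11 mm high on top near the -x end. Point: centre of the block, 17 mm above its underside; +x along the jaws, z up. Grasp the block across y.
- cup_mid (a point): Suction cup (loose, 100 g, stands on its lip): blue ribbed silicone bellows 50 mm in diameter, 24 mm high, with an upright aluminium boss 30 mm in diameter, 42 mm high, on top; 66 mm in all. Point: centre of the boss, 45 mm above the lip; z up, yaw does not matter. Grasp the boss.
- finger_mid (a point): L-shaped gripper finger (loose, 150 g, lies flat, 22 mm thick): steel bar 90 (x) x 20 (y) mm; its short leg, from x = +25 to +45 mm, stands out to y = +35 mm and ends in a red pad. Point: centre of the long bar, 11 mm above its underside; +x to the end with the short leg, +y to that leg's side, z up. Grasp the bar across y.
- pointer_mid (a point): Calibration pointer (loose, 200 g, lies on a flat side): orange square shank 22 x 22 mm, from x = -40 to +20 mm, then a brass cone tapering to its tip at x = +70 mm. Point: on the shank's axis, 11 mm above its underside, near the centre of mass; +x towards the tip, z up. Grasp the shank across y.
- gripper_nest (a point): Air gripper's tray: cut-out 76 x 60 mm with a neck 36 mm wide and 40 mm long on its +x side for the jaws. Fixed grey tray 151 x 136 mm (x, y), grey foam top 28 mm up, yellow nest floor 10 mm up, 8 mm play round the tool. A dark 44 mm finger notch centred here crosses it along y, 58 mm to either side, full depth. Point: where the tool's point comes when home, 27 mm up, same axes; tray centre 20 mm along +x. 
- cup_nest (a point): Suction cup's tray: one round cut-out 66 mm in diameter in the middle of the tray. Fixed grey tray 151 x 136 mm (x, y), grey foam top 28 mm up, yellow nest floor 10 mm up, 8 mm play round the tool. Point: where the cup's point comes when home, 55 mm up, over the tray's centre; yaw does not matter.
- finger_nest (a point): L-shaped finger's tray: slot 106 x 36 mm along x, with a pocket to y = +43 mm at its +x end for the short leg. Fixed grey tray 151 x 136 mm (x, y), grey foam top 28 mm up, yellow nest floor 10 mm up, 8 mm play round the tool. A dark 44 mm finger notch centred here crosses it along y, 58 mm to either side, full depth. Point: where the tool's point comes when home, 21 mm up, same axes; tray centre below it. 
- pointer_nest (a point): Pointer's tray: slot 38 mm wide from x = -48 to +28 mm, then tapering to 21 mm at x = +78 mm. Fixed grey tray 151 x 136 mm (x, y), grey foam top 28 mm up, yellow nest floor 10 mm up, 8 mm play round the tool. A dark 44 mm finger notch centred here crosses it along y, 58 mm to either side, full depth. Point: where the tool's point comes when home, 21 mm up, same axes; tray centre 15 mm along +x. 
- socket_box: Bystander, to be left alone: loose blue box 85 x 110 x 58 mm high with a white top and coloured plug sockets, plugs up to 86 mm high. Origin at the centre of its underside, z up.
- threadlock: Bystander, to be left alone: loose small red bottle with a white cap, 34 mm in diameter, 85 mm high, standing. Origin at the centre of its underside, z up.
Mind the look-alikes: they are no part of the job. What is shaped like the part that bears cup_nest but purple is not meant. What is shaped like the part that bears gripper_nest but purple is not meant.

How it is judged:
At the end, for the whole second after the job is handed in: Every tool in its own tray: within 15 mm of its nest point in plan and 6 mm of its seated height, level (cup upright) within 0.15 rad, the three long tools turned as their cut-outs within 0.4 rad, all at rest; blue box and bottle within 30 mm of where they stood (horizontal distance between gripper_mid and gripper_nest below 0.015 m and z of gripper_mid in the frame of gripper_nest between -0.006 and 0.006 m and angle between each of gripper_mid, cup_mid, finger_mid, pointer_mid's own z axis and vertical below 0.15 rad and linear speed of each of gripper, cup, finger, pointer below 0.02 m/s and angle between the x axis of gripper_mid and the x axis of gripper_nest, either way round below 0.4 rad and horizontal distance between cup_mid and cup_nest below 0.015 m and z of cup_mid in the frame of cup_nest between -0.006 and 0.006 m and horizontal distance between finger_mid and finger_nest below 0.015 m and z of finger_mid in the frame of finger_nest between -0.006 and 0.006 m and angle between the x axis of finger_mid and the x axis of finger_nest, either way round below 0.4 rad and horizontal distance between pointer_mid and pointer_nest below 0.015 m and z of pointer_mid in the frame of pointer_nest between -0.006 and 0.006 m and angle between the x axis of pointer_mid and the x axis of pointer_nest, either way round below 0.4 rad and distance of each of socket_box, threadlock from where it was at the start of the episode below 0.03 m); the robot touches nothing.
It fails at once if the gripper is let go or falls from more than 40 mm above its seat (height (world z) of gripper_mid above 0.067 m and contact force between the fingers and gripper below 0.02 N).
It fails at once if the cup is let go or falls from more than 40 mm above its seat (height (world z) of cup_mid above 0.095 m and contact force between the fingers and cup below 0.02 N).
It fails at once if the finger is let go or falls from more than 40 mm above its seat (height (world z) of finger_mid above 0.061 m and contact force between the fingers and finger below 0.02 N).
It fails at once if the pointer is let go or falls from more than 40 mm above its seat (height (world z) of pointer_mid above 0.061 m and contact force between the fingers and pointer below 0.02 N).
It fails at once if the blue socket box or the red bottle is pushed away (over 30 mm) or tipped ((distance of socket_box from where it was at the start of the episode above 0.03 m or angle between socket_box's own z axis and vertical above 0.5 rad) or (distance of threadlock from where it was at the start of the episode above 0.03 m or angle between threadlock's own z axis and vertical above 0.5 rad)).
It also fails if it takes over 120 s, if anything falls off the work surface, if the arm or the gripper's body presses on something with over 40 N, if the wrist force passes 120 N, or if a joint passes its speed limit or range.

## Working session

There is one attempt and no reset: what is moved stays moved. The work goes in short steps, Python scripts to look and compute and a tool call to move; the robot and the scene stay as the last step left them, time stands still between calls to the robot, and variables do not carry over. Pictures are saved under pics/ and viewed, at most 19 in all, crops included, and the job is handed in when it is done.

Besides the shell and the picture viewer there is one more tool, called after ">>>" as a command line: name --argument value ..., lists and objects as JSON in quotes. step_arm: Moves the arm, as the interface text tells. Its arguments: {"type":"object","properties":{"series":{"type":"array"},"fingers":{"type":"number"},"force":{"type":"number"}},"required":["series"]}

```bash
mkdir -p pics; ls; python3 - <<'E'
from rig import robot
import cv2,numpy as np,pickle
d={}
for n in("scene","side","wrist"):
    i=robot.get_image(n);d[n]=i
    cv2.imwrite(f"pics/{n}0.png",i["frame"][:,:,::-1])
    print(n,i["fx"],i["cx"],i["cy"],-i["R"].T@i["t"],(i["range_z"]>0).mean())
    print(i["R"])
pickle.dump(d,open("im0.pkl","wb"))
print(robot.state())
E
```

```text
pics
scene 383.2804206006417 271.9106619184126 210.28142784258517 [ 1.33623337 -0.38506905  0.9889243 ] 0.9960331632653061
[[ 0.38472286  0.92280055  0.02067543]
 [ 0.64445668 -0.25250835 -0.7217445 ]
 [-0.6608055   0.29099602 -0.69185071]]
side 418.57955258491927 284.09903215707044 207.60756883179795 [0.08133195 0.87133662 0.80541156] 0.996203231292517
[[-0.93660738 -0.34962145 -0.02305332]
 [-0.19597666  0.57727349 -0.79268434]
 [ 0.29044752 -0.73791609 -0.60919626]]
wrist 331.7060345806316 273.211625764556 214.2541407475338 [ 0.29730744 -0.66422628  0.37299968] 0.9960841836734694
[[ 0.32537294 -0.94558388 -0.00188919]
 [-0.91227402 -0.31443548  0.26246225]
 [-0.2487741  -0.08367466 -0.96494041]]
{'t': 0.15, 'joint_pos': array([ 1.1623288 ,  0.59995951, -0.00253749,  1.59993903,  0.00178408,
        0.94288348, -0.07981129]), 'qd': array([ 0.00036731, -0.00133488, -0.00023575, -0.00219116, -0.00103147,
        0.00058311, -0.00139602]), 'joint_efforts': array([ 1.53676006e-03, -7.76999617e+01,  1.56611424e+00, -2.58238131e+01,
        1.24740400e-02,  6.76080948e-03,  1.73876956e-06]), 'position': array([ 0.23602435, -0.68513885,  0.23060483]), 'eef_rot': array([-5.74534478e-04,  9.86269925e-01,  1.65140189e-01, -1.49152273e-04]), 'force': array([ 0.44279012,  0.5469354 , -0.17616177]), 'torque': array([-0.07367013, -0.03217523, -0.03220047]), 'finger_force': 0.0, 'grip_width': 1.0027883301169067}
```

View pics/scene0.png

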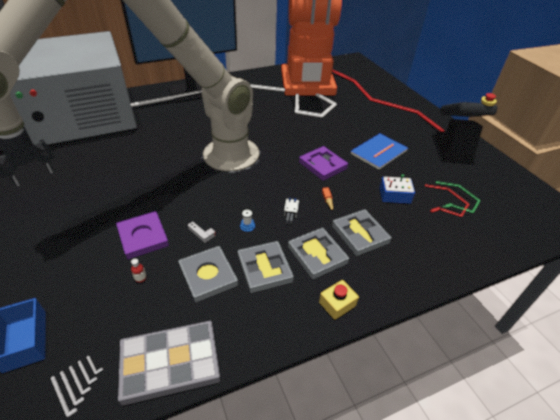

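View pics/side0.png

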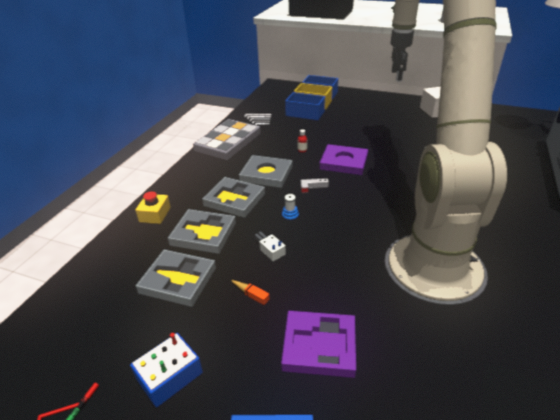

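Scene view: the tools are finger (201,231), cup (247,221), gripper (292,208) and pointer (328,197). The grey trays are cup (208,272), finger (265,265), gripper (318,251) and pointer (361,231). The purple look-alikes at (142,233) and (324,161) are to be ignored. Bottle at (138,270), box at (398,189).

```bash
cat > h.py <<'E'
import numpy as np,cv2
def cloud(i):
    z=i["range_z"];v,u=np.mgrid[:z.shape[0],:z.shape[1]]
    c=np.stack([(u-i["cx"])/i["fx"]*z,(v-i["cy"])/i["fy"]*z,z],-1)
    return (c-i["t"])@i["R"]
def at(i,u,v,h=None):
    "ray through pixel onto plane z=h"
    d=np.array([(u-i["cx"])/i["fx"],(v-i["cy"])/i["fy"],1.])@i["R"]
    o=-i["R"].T@i["t"]
    return o+d*(h-o[2])/d[2]
E
python3 - <<'E'
import pickle
from h import *
d=pickle.load(open("im0.pkl","rb"));i=d["scene"];P=cloud(i)
for n,u,v in [("finger",201,231),("cup",247,215),("grip",292,208),("pointer",328,197),("cupT",208,272),("fingT",265,265),("gripT",318,251),("ptrT",361,231),("P1",142,233),("P2",324,161),("bottle",138,270),("box",398,186)]:
    print(n,P[v-2:v+3,u-2:u+3].reshape(-1,3).mean(0).round(3))
h=P[...,2];m=((h>.02)&(h<.036)&(P[...,0]>.3)&(P[...,0]<1.05)&(abs(P[...,1])<.8)).astype(np.uint8)
n,l,s,c=cv2.connectedComponentsWithStats(m)
for k in range(1,n):
    if s[k,4]>600:
        q=P[l==k];print(c[k].round(),s[k,4],cv2.minAreaRect((q[:,:2]*1000).astype(np.float32)),np.median(q[:,2]).round(4))
E
```

```text
finger [ 0.416 -0.244  0.019]
cup [ 0.445 -0.086  0.066]
grip [0.442 0.088 0.036]
pointer [0.424 0.248 0.023]
cupT [ 0.588 -0.269  0.012]
fingT [ 0.629 -0.092  0.012]
gripT [0.64  0.093 0.012]
ptrT [0.614 0.277 0.012]
P1 [ 0.345 -0.433  0.012]
P2 [0.204 0.35  0.013]
bottle [ 0.538 -0.466  0.057]
box [0.502 0.501 0.061]
[361. 231.] 983 ((618.4771118164062, 270.1687316894531), (156.37623596191406, 142.8960418701172), 3.0286269187927246) 0.0292
[141. 236.] 1052 ((364.4579772949219, -434.9164733886719), (137.633056640625, 135.6121368408203), 3.928128957748413) 0.0298
[318. 253.] 1067 ((646.2488403320312, 85.68855285644531), (156.98471069335938, 139.02993774414062), 5.875523567199707) 0.0294
[264. 265.] 1163 ((633.9771118164062, -98.0361099243164), (137.12693786621094, 156.8408203125), 85.66807556152344) 0.0292
[207. 272.] 1582 ((593.11181640625, -272.95806884765625), (155.71856689453125, 136.96310424804688), 4.505096435546875) 0.0295
```

View pics/wrist0.png

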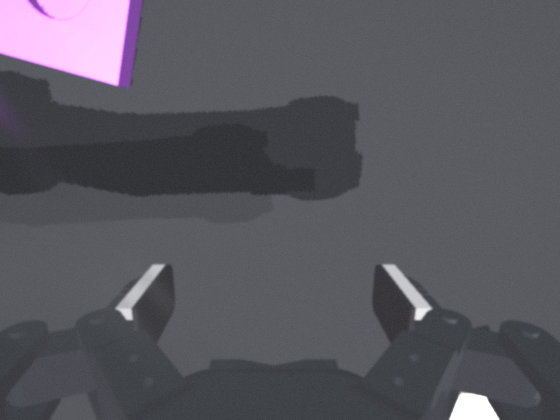

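The wrist view shows only the purple decoy at (60,40). I'll move over the work area to look from above.

>>> step_arm --series '[[[407, -372, -100], 0.33], [[407, -372, -100], 0.33], [[407, -372, -100], 0.33], [[407, -372, -100], 0.33], [[407, -372, -100], 0.33], [[407, -372, -100], 0.33], [[407, -372, -100], 0.33], [[407, -372, -100], 0.33], [[407, -372, -100], 0.33], [[407, -372, -100], 0.33]]'

```text
t: 1.15
position: [0.4719, -0.2514, 0.3209]
eef_rot: [0.0, 1.0, 0.001, 0.0]
force: [1.1, -0.4, -0.7]
grip_width: 0.997
finger_force: 0.0
```

>>> step_arm --series '[[[8, -250, -60], 0], [[8, -250, -60], 0], [[8, -250, -60], 0], [[8, -250, -60], 0], [[8, -250, -60], 0], [[8, -250, -60], 0], [[8, -250, -60], 0], [[8, -250, -60], 0]]'

```text
t: 1.95
position: [0.4787, -0.0046, 0.3801]
eef_rot: [0.0, 1.0, 0.0, -0.0]
force: [0.3, -0.2, 0.1]
grip_width: 0.998
finger_force: 0.0
```

```bash
python3 - <<'E'
from rig import robot
import cv2,pickle
i=robot.get_image("wrist");pickle.dump(i,open("w1.pkl","wb"));cv2.imwrite("pics/w1.png",i["frame"][:,:,::-1])
print(robot.state()["position"])
E
```

```text
[ 0.47866243 -0.00505325  0.37997194]
```

View pics/w1.png

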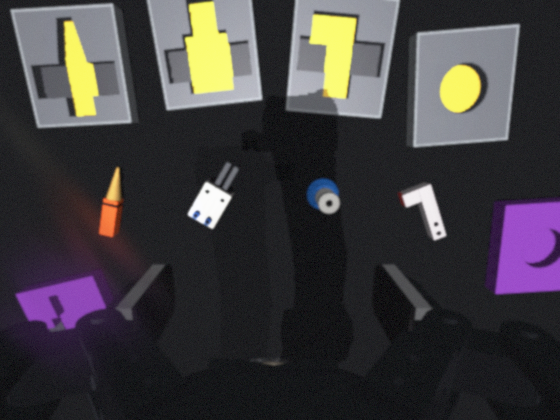

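Wrist view from above: pointer (112,203), gripper (212,203), cup (325,197), finger (427,210). Trays: pointer (75,70), gripper (208,60), finger (340,55) and cup (463,85); two are cut by the top edge. Shifting 70 mm ahead to see the trays whole.

>>> step_arm --series '[[[70, 0, 0], 0], [[70, 0, 0], 0], [[70, 0, 0], 0], [[70, 0, 0], 0]]'

```text
t: 2.4
position: [0.5485, -0.0048, 0.3795]
eef_rot: [0.0, 1.0, -0.0, -0.001]
force: [-0.1, -0.1, -0.6]
grip_width: 1.001
finger_force: 0.0
```

```bash
cat > m.py <<'E'
from rig import robot
import pickle
from h import *
i=robot.get_image("wrist");pickle.dump(i,open("w2.pkl","wb"));cv2.imwrite("pics/w2.png",i["frame"][:,:,::-1])
j=pickle.load(open("w1.pkl","rb"))
def rect(i,m,h,mn,mx=1e9):
    for c in cv2.findContours(m.astype(np.uint8),cv2.RETR_EXTERNAL,cv2.CHAIN_APPROX_NONE)[0]:
        if mn<cv2.contourArea(c)<mx:
            p=np.array([at(i,u,v,h)[:2]*1000 for u,v in c[:,0]],np.float32)
            (x,y),(w,k),a=cv2.minAreaRect(p)
            if w<k: w,k,a=k,w,a-90
            M=cv2.moments(p.reshape(-1,1,2))
            print(c[:,0].mean(0).round(),"c",round(x,1),round(y,1),"size",round(w,1),round(k,1),"ang",round(a,1),"centroid",round(M["m10"]/M["m00"],1),round(M["m01"]/M["m00"],1))
def hsv(i): return [cv2.cvtColor(i["frame"],cv2.COLOR_RGB2HSV)[...,k].astype(int) for k in range(3)]
H,S,V=hsv(i);yel=(abs(H-29)<8)&(S>130)&(V>100)
print("yellow floors");rect(i,yel,.010,400)
P=cloud(i)[...,2]
print("trays");rect(i,(S<60)&(V>85)&(abs(P-.028)<.006),.028,4000)
H,S,V=hsv(j);P=cloud(j)[...,2]
m=(P>.006);m[270:]=0
print("tools (w1, depth>6mm)");rect(j,m,.02,200,3000)
print("orange");rect(j,(H<12)&(S>150)&(V>100),.022,100)
print("white");rect(j,(S<60)&(V>140)&(P<.045)&(P>.012)&(np.mgrid[:420,:560][0]>150)&(np.mgrid[:420,:560][0]<260),.03,100)
E
python3 m.py
```

```text
yellow floors
[327. 115.] c 620.7 -84.9 size 88.3 34.2 ang 17.6 centroid 618.7 -87.7
trays
[457. 136.] c 591.7 -270.9 size 150.9 138.9 ang 4.5 centroid 591.8 -271.2
[ 81. 117.] c 617.5 269.0 size 151.0 139.1 ang 3.0 centroid 617.6 269.3
[338. 106.] c 632.5 -97.1 size 151.0 136.3 ang -4.6 centroid 632.6 -97.1
[208.  97.] c 645.1 86.4 size 151.0 136.3 ang 6.0 centroid 645.2 86.4
tools (w1, depth>6mm)
[425. 209.] c 406.1 -240.0 size 95.9 49.4 ang 23.1 centroid 415.5 -243.7
[324. 197.] c 434.2 -85.3 size 49.0 46.7 ang 75.7 centroid 433.9 -85.0
[112. 204.] c 425.1 244.7 size 112.0 28.7 ang -15.1 centroid 414.4 247.6
[218. 191.] c 440.0 82.6 size 106.4 45.0 ang -31.3 centroid 430.3 88.4
orange
[109. 216.] c 401.5 252.4 size 63.1 28.7 ang -15.0 centroid 400.1 253.5
white
[426. 209.] c 407.5 -237.6 size 89.9 45.1 ang 23.2 centroid 417.5 -241.2
[208. 207.] c 423.5 92.2 size 60.8 44.1 ang -31.3 centroid 425.5 90.9
```

View pics/w2.png

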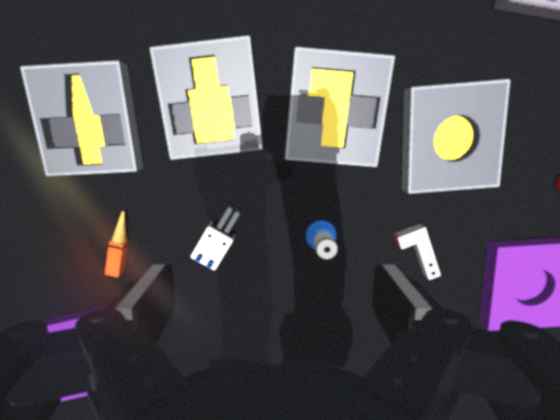

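Measured: all four trays found (size 151 x 137 checks out), plus rough tool poses. Gripper first: hover over it aligned and look close up.

>>> step_arm --series '[[[-125, -97, 200], 0.546], [[-125, -97, 200], 0.546], [[-125, -97, 200], 0.546], [[-125, -97, 200], 0.546], [[-125, -97, 200], 0.546], [[-125, -97, 200], 0.546], [[-125, -97, 200], 0.546]]'

```text
t: 3.15
position: [0.4225, 0.0933, 0.1802]
eef_rot: [0.001, 0.963, -0.268, -0.001]
force: [1.0, -0.5, 1.1]
grip_width: 0.998
finger_force: 0.0
```

```bash
cat > c.py <<'E'
import sys,pickle
from rig import robot
from h import *
from scipy.spatial.transform import Rotation as Ro
i=robot.get_image("wrist");s=robot.state();n=sys.argv[1];cv2.imwrite(f"pics/{n}.png",i["frame"][:,:,::-1])
lo,hi=map(float,sys.argv[2:4])
q=s["eef_rot"];R=Ro.from_quat([q[1],q[2],q[3],q[0]]).as_matrix();p=s["position"]
print("tcp",p.round(4),"yaw deg",np.degrees(np.arctan2(R[1,0],R[0,0])).round(1))
P=cloud(i);L=(P-p)@R*1000   # tool-axis mm
m=((P[...,2]>lo)&(P[...,2]<hi)&(abs(L[...,0])<120)&(abs(L[...,1])<70)&(L[...,2]>40)).astype(np.uint8)
k,l,st,c=cv2.connectedComponentsWithStats(m)
for a in range(1,k):
    if st[a,4]>150:
        r=L[l==a];print(st[a],"med z",np.median(P[l==a][:,2]).round(4),"rect tool mm",cv2.minAreaRect(r[:,:2].astype(np.float32)),"min/max",np.percentile(r,1,0).round(1),np.percentile(r,99,0).round(1))
E
python3 c.py g1 .029 .038
```

```text
tcp [0.4241 0.0932 0.1811] yaw deg -31.2
[ 247  161   51   69 3047] med z 0.034 rect tool mm ((1.5234241485595703, 0.9917011260986328), (43.9903564453125, 61.957786560058594), 89.93863677978516) min/max [-28.9 -20.6 145.3] [ 31.5  22.5 151.7]
```

View pics/g1.png

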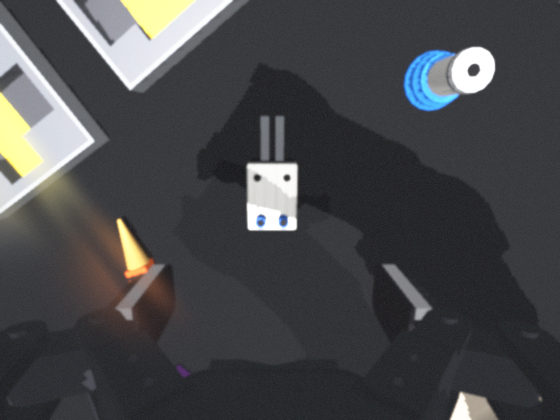

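Close crop: the air gripper block sits at (272,197) with jaws up (+x), well aligned with the tool. Descend and grip.

>>> step_arm --series '[[[1, 1, 45], 0], [[1, 1, 90], 0], [[1, 1, 130], 0], [[1, 1, 150], 0], [[1, 1, 162], 0], [[1, 1, 172], 0], [[1, 1, 174], 0], [[1, 1, 174], 0]]'

```text
t: 4.0
position: [0.4339, 0.0938, 0.0184]
eef_rot: [0.004, 0.963, -0.269, -0.008]
force: [-0.5, 0.4, 0.1]
grip_width: 1.0
finger_force: 0.0
```

>>> step_arm --series '[[[0, 0, 0], 0], [[0, 0, 0], 0], [[0, 0, 0], 0], [[0, 0, 0], 0], [[0, 0, 0], 0], [[0, 0, 0], 0], [[0, 0, 0], 0], [[0, 0, 0], 0]]' --fingers 1 --force 50

```text
t: 4.8
position: [0.4319, 0.093, 0.0182]
eef_rot: [0.005, 0.963, -0.269, -0.009]
force: [-2.1, -3.5, 14.0]
grip_width: 0.505
finger_force: 49.5
```

Reach ran out slightly (TCP at 18 mm), but the block is gripped at ~43 mm. Lift a little and check.

>>> step_arm --series '[[[0, 0, -10], 0], [[0, 0, -20], 0], [[0, 0, -30], 0], [[0, 0, -40], 0], [[0, 0, -40], 0]]'

```text
t: 5.3
position: [0.4341, 0.094, 0.059]
eef_rot: [0.004, 0.963, -0.269, -0.008]
force: [-0.2, 0.5, -3.5]
grip_width: 0.501
finger_force: 53.5
```

```bash
python3 - <<'E'
from rig import robot
import cv2
i=robot.get_image("wrist");j=robot.get_image("side")["frame"]
a=i["frame"][140:400,100:460];b=cv2.resize(j[200:290,200:330],(400,277))[:260]
cv2.imwrite("pics/g2.png",cv2.hconcat([a,b])[:,:,::-1]);s=robot.state();print(s["position"],s["joint_pos"],s["force"],s["finger_force"])
E
```

```text
[0.43370737 0.0939662  0.0578861 ] [-0.29310927  0.59547374 -0.06576647  2.35359134  0.15992764  0.21468415
 -2.61928402] [-0.86595178  0.71461829 -4.1459923 ] 53.50230574607849
```

View pics/g2.png

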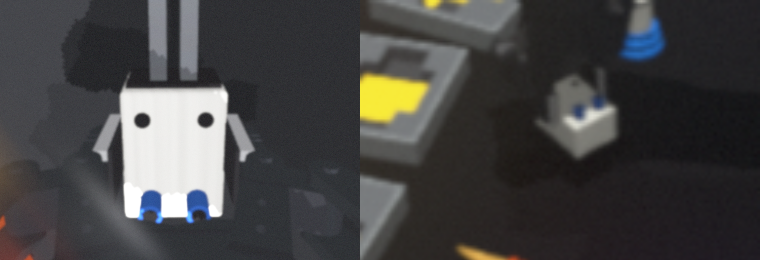

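The block is held squarely between the pads (left crop), fittings at the back, and slightly behind the TCP. Carry it over its tray.

>>> step_arm --series '[[[0, 0, -20], 0], [[35, -20, -25], -0.1], [[80, -44, -25], -0.25], [[125, -68, -25], -0.4], [[160, -88, -25], -0.53], [[173, -94, -25], -0.65], [[173, -94, -25], -0.65], [[173, -94, -25], -0.65], [[173, -94, -25], -0.65]]'

```text
t: 6.3
position: [0.6287, 0.0851, 0.0782]
eef_rot: [0.002, 0.999, 0.052, -0.011]
force: [0.4, -0.1, -3.4]
grip_width: 0.5
finger_force: 53.4
```

```bash
sed -e 's/L\[...,2\]>40/L[...,2]>-60/' c.py > d.py; python3 d.py g3 .06 .12
```

```text
tcp [0.629  0.0853 0.0785] yaw deg 6.0
[  176   128   193   235 21556] med z 0.0937 rect tool mm ((10.670295715332031, -1.390350341796875), (66.43610382080078, 104.0705337524414), 71.25088500976562) min/max [-33.8 -30.9 -39.6] [60.7 32.   7.9]
```

View pics/g3.png

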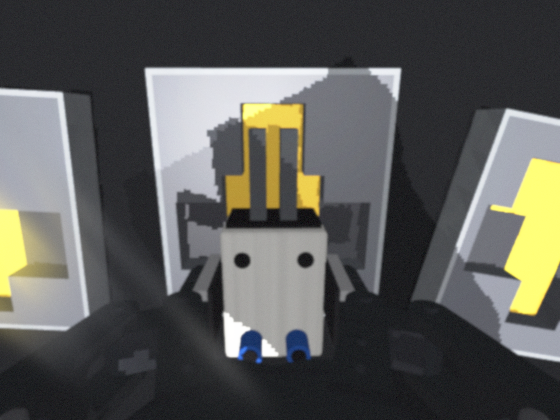

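The held block is centred at (273,290), jaws lined up over the neck of the cut-out (272,150). Now the exact block offset in the tool frame.

```bash
cat > e.py <<'E'
import sys
from rig import robot
from h import *
from scipy.spatial.transform import Rotation as Ro
i=robot.get_image("wrist");s=robot.state();q=s["eef_rot"];R=Ro.from_quat([q[1],q[2],q[3],q[0]]).as_matrix();p=s["position"]
P=cloud(i);L=(P-p)@R*1000
for a in sys.argv[1:]:
    u,v=map(int,a.split(","));print(a,"tool",L[v-1:v+2,u-1:u+2].reshape(-1,3).mean(0).round(1),"world",P[v,u].round(4))
print(p.round(4),s["joint_pos"].round(2))
E
python3 e.py 272,232 272,260 272,320 256,325 272,350 230,290 318,290
```

```text
272,232 tool [ 22.3  -0.1 -14.6] world [0.6516 0.0879 0.0925]
272,260 tool [ 10.4  -0.2 -15.3] world [0.6403 0.0867 0.0946]
272,320 tool [-17.7  -0.2 -15.2] world [0.6117 0.0837 0.0938]
256,325 tool [-20.3  -7.2 -15.1] world [0.6091 0.0904 0.0948]
272,350 tool [-22.3  -0.2 -29.1] world [0.5961 0.0821 0.0936]
230,290 tool [ -3.1 -17.9 -15.5] world [0.6246 0.1029 0.0943]
318,290 tool [ -3.5  19.3 -14.9] world [0.6283 0.0658 0.094 ]
[0.6293 0.0853 0.0787] [-0.02  0.71 -0.32  1.9   0.36  0.62 -2.03]
```

Block centre lies within 1 mm of the nest point. Underside is at 60 mm, so lower 49–50 mm.

>>> step_arm --series '[[[0, 0, 12], 0], [[0, 0, 24], 0], [[0, 0, 34], 0], [[0, 0, 42], 0], [[0, 0, 46], 0], [[0, 0, 48], 0], [[0, 0, 49], 0], [[0, 0, 50], 0], [[0, 0, 50], 0]]'

```text
t: 7.3
position: [0.6297, 0.0847, 0.0289]
eef_rot: [0.001, 0.999, 0.053, -0.01]
force: [-0.3, 0.4, -3.0]
grip_width: 0.502
finger_force: 53.4
```

>>> step_arm --series '[[[0, 0, 0], 0], [[0, 0, 0], 0], [[0, 0, 0], 0], [[0, 0, 0], 0], [[0, 0, 0], 0]]' --fingers -0.35

```text
t: 7.8
position: [0.6297, 0.0847, 0.0288]
eef_rot: [0.001, 0.999, 0.053, -0.01]
force: [0.2, 0.3, 0.1]
grip_width: 0.678
finger_force: 0.0
```

>>> step_arm --series '[[[0, 0, -20], 0], [[0, 0, -50], 0], [[0, 0, -100], 0], [[0, 0, -140], 0], [[0, 0, -140], 0]]'

```text
t: 8.3
position: [0.6352, 0.0862, 0.1744]
eef_rot: [0.001, 0.999, 0.053, -0.005]
force: [0.8, 1.0, -0.2]
grip_width: 0.677
finger_force: 0.0
```

```bash
sed -i 's/"tcp"/"j",s["joint_pos"].round(2),"tcp"/' c.py; python3 c.py g4 .037 .049
```

```text
j [ 0.03  0.59 -0.38  1.83  0.29  0.79 -1.97] tcp [0.6338 0.0856 0.1717] yaw deg 6.1
[ 248  178   53   71 3326] med z 0.0439 rect tool mm ((-8.226848602294922, 0.5064678192138672), (44.04342269897461, 62.02627944946289), 89.76177215576172) min/max [-38.2 -20.9 125.8] [ 22.5  22.1 133.1]
```

View pics/g4.png

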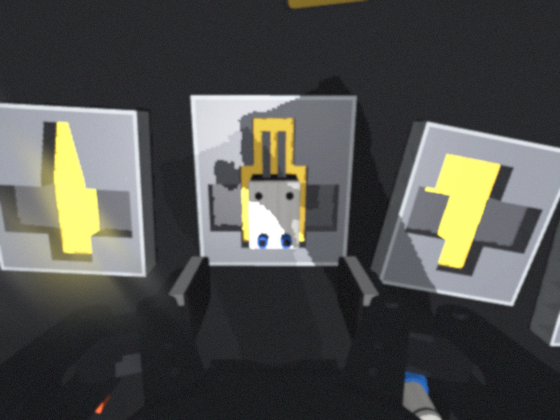

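Air gripper is home: block at (273,213) inside its yellow cut-out, top at 44 mm, within 1 mm of the nest point. Next the cup.

>>> step_arm --series '[[[-211, 151, -28], 0], [[-211, 151, -28], 0], [[-211, 151, -28], 0], [[-211, 151, -28], 0], [[-211, 151, -28], 0], [[-211, 151, -28], 0], [[-211, 151, -28], 0], [[-211, 151, -28], 0]]' --fingers -1

```text
t: 9.15
position: [0.44, -0.0865, 0.2008]
eef_rot: [0.001, 0.999, 0.053, -0.01]
force: [0.0, 0.3, -0.4]
grip_width: 0.998
finger_force: 0.0
```

```bash
python3 c.py k1 .06 .072
```

```text
j [ 0.4   0.35 -0.43  2.21  0.25  0.64 -1.68] tcp [ 0.4404 -0.0861  0.2008] yaw deg 6.1
[252 185  35  36 963] med z 0.066 rect tool mm ((-1.4025983810424805, -3.0550127029418945), (30.370922088623047, 29.64588165283203), 1.3154559135437012) min/max [-15.4 -16.7 133.2] [ 12.9  11.2 140.2]
```

Boss top found: 30 mm round at tool offset (-1,-3), height 66 mm. Descend and grip.

>>> step_arm --series '[[[-1, -3, 40], 0], [[-1, -3, 85], 0], [[-1, -3, 125], 0], [[-1, -3, 150], 0], [[-1, -3, 162], 0], [[-1, -3, 170], 0], [[-1, -3, 170], 0]]'

```text
t: 9.9
position: [0.4349, -0.0837, 0.0299]
eef_rot: [0.001, 0.998, 0.054, -0.011]
force: [-0.8, -0.1, -0.0]
grip_width: 1.004
finger_force: 0.0
```

>>> step_arm --series '[[[0, 0, 0], 0], [[0, 0, 0], 0], [[0, 0, 0], 0], [[0, 0, 0], 0], [[0, 0, 0], 0], [[0, 0, 0], 0], [[0, 0, 0], 0], [[0, 0, 0], 0]]' --fingers 1 --force 40

```text
t: 10.7
position: [0.4348, -0.0851, 0.0319]
eef_rot: [0.002, 0.999, 0.053, -0.009]
force: [-1.1, 0.2, 7.7]
grip_width: 0.339
finger_force: 38.9
```

>>> step_arm --series '[[[0, 0, -10], 0], [[0, 0, -25], 0], [[0, 0, -40], 0], [[0, 0, -40], 0]]'

```text
t: 11.1
position: [0.4359, -0.0852, 0.0727]
eef_rot: [0.002, 0.999, 0.053, -0.008]
force: [0.5, -0.0, -1.0]
grip_width: 0.342
finger_force: 39.6
```

```bash
python3 d.py k2 .094 .115; python3 - <<'E'
from rig import robot
s=robot.state();print(s["finger_force"],s["grip_width"],s["eef_rot"],s["joint_pos"])
E
```

```text
tcp [ 0.4357 -0.0851  0.0719] yaw deg 6.0
[ 192  254  164   90 7629] med z 0.1066 rect tool mm ((1.2662086486816406, 0.0007152557373046875), (30.977514266967773, 55.829898834228516), 5.986222267150879) min/max [-12.4 -25.2 -42.4] [ 15.9  26.2 -22.9]
39.55602765083313 0.3378240566901334 [ 0.00155048  0.99857566  0.05261931 -0.00868667] [ 0.23279618  0.57204706 -0.24169962  2.33968084  0.4835968   0.29237092
 -1.90532403]
```

View pics/k2.png

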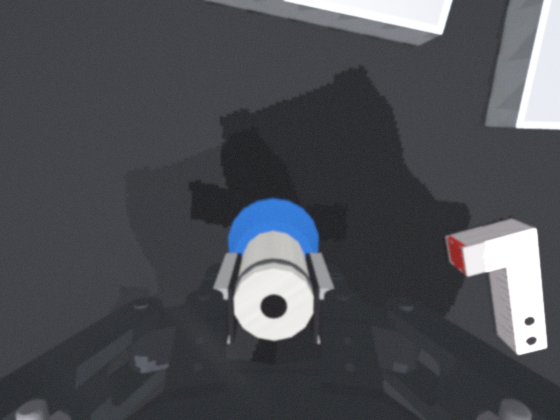

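The cup is held upright by the boss, top at (273,303). Carry to the cup tray.

>>> step_arm --series '[[[0, 0, -15], 0], [[20, 30, -15], 0], [[45, 67, -15], 0], [[70, 105, -15], 0], [[95, 142, -15], 0], [[118, 178, -15], 0], [[133, 201, -15], 0], [[133, 201, -15], 0], [[133, 201, -15], 0]]'

```text
t: 12.05
position: [0.5882, -0.2705, 0.0824]
eef_rot: [0.001, 0.999, 0.053, -0.011]
force: [-1.1, 1.4, -2.0]
grip_width: 0.335
finger_force: 39.7
```

```bash
python3 e.py 245,303 301,303 255,325 290,325 255,285 273,225; python3 - <<'E'
from rig import robot
import cv2
cv2.imwrite("pics/k3.png",robot.get_image("wrist")["frame"][:,:,::-1])
E
```

```text
245,303 tool [  1.8  -9.1 -33.6] world [ 0.5898 -0.2602  0.1168]
301,303 tool [  1.8  11.4 -33.7] world [ 0.5916 -0.2806  0.1163]
255,325 tool [ -7.4  -5.6 -33.6] world [ 0.5805 -0.2647  0.1162]
290,325 tool [ -7.7   7.5 -33.2] world [ 0.5821 -0.2777  0.1164]
255,285 tool [  9.2  -5.3 -33.9] world [ 0.5972 -0.2632  0.1162]
273,225 tool [18.8  1.1  8.1] world [ 0.6067 -0.2687  0.0745]
[ 0.588  -0.2695  0.0828] [ 0.58  0.72 -0.38  1.87  0.42  0.66 -1.52]
```

View pics/k3.png

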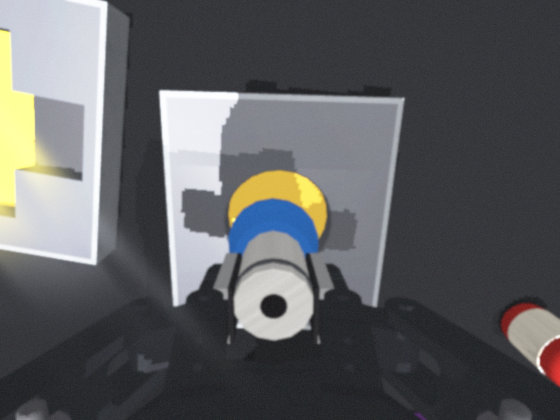

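Cup hovers over its round cut-out (278,205), boss top at 116 mm; lower 40 mm with +2 mm x.

>>> step_arm --series '[[[2, 0, 8], 0], [[2, 0, 18], 0], [[2, 0, 27], 0], [[2, 0, 34], 0], [[2, 0, 37], 0], [[2, 0, 39], 0], [[2, 0, 40], 0], [[2, 0, 40], 0]]'

```text
t: 12.95
position: [0.5904, -0.2705, 0.044]
eef_rot: [0.002, 0.999, 0.053, -0.01]
force: [0.2, -0.3, -0.6]
grip_width: 0.339
finger_force: 39.7
```

>>> step_arm --series '[[[0, 0, 0], 0], [[0, 0, 0], 0], [[0, 0, 0], 0], [[0, 0, 0], 0], [[0, 0, 0], 0]]' --fingers -0.4

```text
t: 13.45
position: [0.5903, -0.2704, 0.044]
eef_rot: [0.002, 0.999, 0.053, -0.01]
force: [-0.5, -0.2, 0.4]
grip_width: 0.701
finger_force: 0.0
```

>>> step_arm --series '[[[0, 0, -20], 0], [[0, 0, -60], 0], [[0, 0, -105], 0], [[0, 0, -130], 0], [[0, 0, -130], 0]]'

```text
t: 13.95
position: [0.5948, -0.2704, 0.1781]
eef_rot: [0.003, 0.999, 0.053, -0.007]
force: [0.9, -1.1, -0.2]
grip_width: 0.701
finger_force: 0.0
```

```bash
python3 c.py k4 .068 .084
```

```text
j [ 0.62  0.61 -0.44  1.8   0.35  0.83 -1.46] tcp [ 0.5937 -0.2703  0.1759] yaw deg 6.1
[ 253  193   39   40 1234] med z 0.0759 rect tool mm ((0.03484058380126953, -0.2642784118652344), (29.652029037475586, 29.763336181640625), 0.012587730772793293) min/max [-14.  -14.2  98.3] [ 14.3  13.6 106.4]
```

Cup is home (top at 76 mm, centred within 1 mm). Next the L-shaped finger.

>>> step_arm --series '[[[-181, -36, 0], -0.3], [[-181, -36, 0], -0.3], [[-181, -36, 0], -0.3], [[-181, -36, 0], -0.3], [[-181, -36, 0], -0.3], [[-181, -36, 0], -0.3], [[-181, -36, 0], -0.3]]' --fingers -1

```text
t: 14.7
position: [0.4102, -0.2533, 0.1771]
eef_rot: [-0.0, 0.979, 0.202, -0.009]
force: [1.0, -0.2, -0.1]
grip_width: 0.999
finger_force: 0.0
```

```bash
python3 c.py f1 .017 .027
```

```text
j [ 0.84  0.45 -0.55  2.16  0.4   0.65 -1.17] tcp [ 0.4104 -0.2532  0.177 ] yaw deg 23.3
[276  63  83  31 173] med z 0.0227 rect tool mm ((101.94412994384766, 36.370174407958984), (2.4496731758117676, 71.7225570678711), 18.740760803222656) min/max [ 89.7   2.8 148.1] [112.6  69.7 158. ]
[ 236  144   51   97 2773] med z 0.022 rect tool mm ((2.6405181884765625, -11.208932876586914), (89.80558013916016, 44.8017578125), 0.36604276299476624) min/max [-41.  -32.4 153. ] [ 46.9  10.9 157. ]
```

View pics/f1.png

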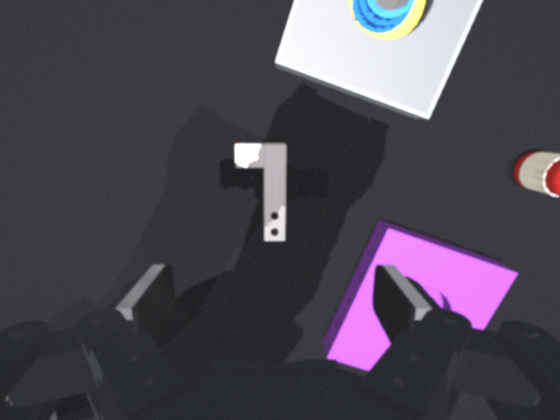

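Finger tool at (270,190): long bar vertical, short leg to the left (+y). Bar centre is at tool (3,1). Descend to TCP 4 mm.

>>> step_arm --series '[[[3, 1, 45], 0], [[3, 1, 90], 0], [[3, 1, 130], 0], [[3, 1, 152], 0], [[3, 1, 164], 0], [[3, 1, 170], 0], [[3, 1, 173], 0], [[3, 1, 173], 0]]'

```text
t: 15.55
position: [0.4094, -0.2536, 0.0043]
eef_rot: [0.0, 0.979, 0.202, -0.01]
force: [0.3, 0.1, 0.5]
grip_width: 0.997
finger_force: 0.0
```

>>> step_arm --series '[[[0, 0, 0], 0], [[0, 0, 0], 0], [[0, 0, 0], 0], [[0, 0, 0], 0], [[0, 0, 0], 0], [[0, 0, 0], 0], [[0, 0, 0], 0], [[0, 0, 0], 0], [[0, 0, 0], 0]]' --fingers 1 --force 60

```text
t: 16.45
position: [0.4089, -0.2539, 0.0049]
eef_rot: [0.0, 0.979, 0.202, -0.01]
force: [-0.7, -0.6, 7.6]
grip_width: 0.22
finger_force: 59.2
```

>>> step_arm --series '[[[0, 0, -12], 0], [[0, 0, -30], 0], [[0, 0, -50], 0], [[40, -8, -55], 0.07], [[85, -18, -55], 0.15], [[130, -28, -55], 0.24], [[175, -37, -55], 0.32], [[220, -46, -55], 0.41], [[255, -54, -55], 0.47], [[267, -56, -55], 0.487]]'

```text
t: 17.45
position: [0.6362, -0.0923, 0.0543]
eef_rot: [0.001, 0.999, -0.039, -0.008]
force: [-0.6, 0.1, -2.0]
grip_width: 0.217
finger_force: 59.1
```

```bash
python3 d.py f2 .06 .088; python3 e.py 273,250
```

```text
tcp [ 0.6362 -0.0925  0.0542] yaw deg -4.5
[  182   170   153   195 14598] med z 0.0713 rect tool mm ((7.27386474609375, -2.8892250061035156), (48.73137283325195, 93.87893676757812), 72.08182525634766) min/max [-36.8 -33.5 -31.8] [46.1 20.8 -8.5]
273,250 tool [ 17.9  -1.8 -17.4] world [ 0.6521 -0.0942  0.0709]
[ 0.6339 -0.0947  0.054 ] [ 0.23  0.74 -0.27  1.9   0.35  0.57 -1.92]
```

View pics/f2.png

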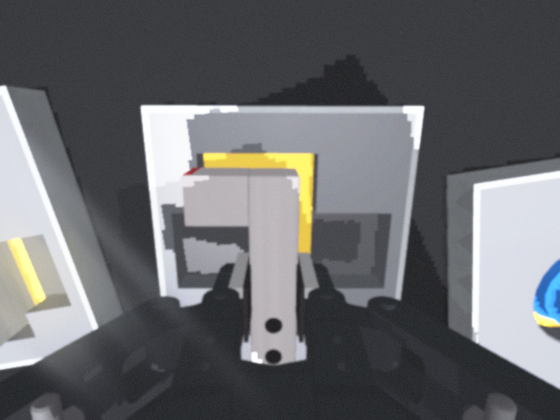

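The finger is held over its slot, short leg left at (215,195) as the pocket. Check extents settled.

```bash
python3 e.py 273,175 258,357 215,200 255,250 290,250 273,300
```

```text
273,175 tool [ 47.5  -1.5 -15.7] world [ 0.6802 -0.0988  0.0698]
258,357 tool [-33.9  -8.2 -16.4] world [ 0.5995 -0.0857  0.0712]
215,200 tool [ 41.2 -21.4 -31.4] world [ 0.6724 -0.0757  0.0706]
255,250 tool [ 17.4  -8.8 -17.4] world [ 0.6505 -0.0891  0.0707]
290,250 tool [ 17.3   5.4 -17.2] world [ 0.6494 -0.1032  0.0708]
273,300 tool [ -5.2  -1.5 -17.1] world [ 0.627  -0.0946  0.0703]
[ 0.6322 -0.0966  0.0539] [ 0.24  0.74 -0.27  1.9   0.35  0.57 -1.92]
```

>>> step_arm --series '[[[-4, 1, 5], 0], [[-4, 1, 13], 0], [[-4, 1, 22], 0], [[-4, 1, 30], 0], [[-4, 1, 35], 0], [[-4, 1, 37], 0], [[-4, 1, 38], 0], [[-4, 1, 39], 0], [[-4, 1, 39], 0]]'

```text
t: 18.5
position: [0.6283, -0.0973, 0.0156]
eef_rot: [0.002, 0.999, -0.04, -0.009]
force: [0.2, 0.5, -1.5]
grip_width: 0.217
finger_force: 59.1
```

>>> step_arm --series '[[[0, 0, 0], 0], [[0, 0, 0], 0], [[0, 0, 0], 0], [[0, 0, 0], 0], [[0, 0, 0], 0]]' --fingers 0.1

```text
t: 19.0
position: [0.6282, -0.0974, 0.0156]
eef_rot: [0.002, 0.999, -0.04, -0.01]
force: [0.6, -0.5, -0.7]
grip_width: 0.448
finger_force: 0.0
```

>>> step_arm --series '[[[0, 0, -15], 0], [[0, 0, -50], 0], [[0, 0, -100], 0], [[0, 0, -155], 0], [[0, 0, -155], 0]]'

```text
t: 19.5
position: [0.6344, -0.0966, 0.1779]
eef_rot: [0.003, 0.999, -0.04, -0.005]
force: [0.9, -0.9, -0.8]
grip_width: 0.448
finger_force: 0.0
```

```bash
python3 c.py f3 .0295 .036;sed -i 's/yaw deg"/yaw deg"/' c.py; python3 - <<'E'
import cv2
import numpy as np
E
```

```text
j [ 0.29  0.58 -0.35  1.83  0.27  0.79 -1.85] tcp [ 0.6334 -0.0968  0.1759] yaw deg -4.6
[ 234  152   52   99 2867] med z 0.032 rect tool mm ((-2.1322975158691406, -11.441062927246094), (44.53883743286133, 90.64034271240234), 89.5008773803711) min/max [-45.9 -32.9 142. ] [ 42.3  10.6 145.7]
```

View pics/f3.png

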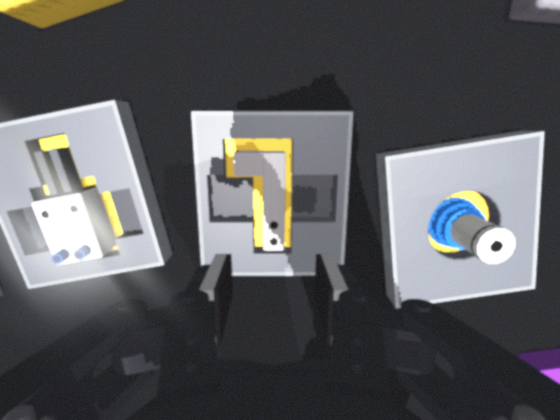

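Finger lies flat in its slot at (265,200), gap slightly larger at the front (~4 mm off), well within tolerance. Next the pointer, approached with a half turn to keep joint 7 clear of its limit.

>>> step_arm --series '[[[-25, -33, 0], -0.14], [[-50, -66, 0], -0.28], [[-75, -99, 0], -0.42], [[-100, -132, 0], -0.56], [[-125, -165, 0], -0.7], [[-150, -198, 0], -0.84], [[-175, -231, 0], -0.98], [[-200, -264, 0], -1.12], [[-225, -297, 0], -1.26], [[-249, -328, 0], -1.4]]' --fingers -1

```text
t: 20.55
position: [0.408, 0.2512, 0.1731]
eef_rot: [-0.004, 0.788, 0.615, -0.009]
force: [0.6, 0.5, -0.4]
grip_width: 1.002
finger_force: 0.0
```

>>> step_arm --series '[[[0, 0, 0], -0.14], [[0, 0, 0], -0.28], [[0, 0, 0], -0.42], [[0, 0, 0], -0.56], [[0, 0, 0], -0.7], [[0, 0, 0], -0.84], [[0, 0, 0], -0.98], [[0, 0, 0], -1.12], [[0, 0, 0], -1.26], [[0, 0, 0], -1.4]]'

```text
t: 21.55
position: [0.4092, 0.2498, 0.173]
eef_rot: [-0.009, 0.207, 0.978, -0.004]
force: [0.2, 0.7, 0.7]
grip_width: 1.002
finger_force: 0.0
```

>>> step_arm --series '[[[0, 0, 0], -0.14], [[0, 0, 0], -0.16], [[0, 0, 0], -0.16], [[0, 0, 0], -0.16]]'

```text
t: 21.95
position: [0.4094, 0.2501, 0.1732]
eef_rot: [-0.009, 0.132, 0.991, -0.003]
force: [0.0, -0.4, 0.3]
grip_width: 1.001
finger_force: 0.0
```

```bash
python3 c.py p1 .018 .027;python3 c.py p1 .005 .027
```

```text
j [ 0.13  0.67 -1.18  2.15  0.8   0.9  -0.23] tcp [0.4094 0.2502 0.1733] yaw deg 164.8
[ 266  162   25   87 1785] med z 0.0218 rect tool mm ((-5.205375671386719, 3.570833206176758), (21.731164932250977, 81.77568054199219), 89.34495544433594) min/max [-41.   -7.4 149.8] [ 35.4  14.4 154.3]
j [ 0.13  0.67 -1.18  2.15  0.8   0.9  -0.23] tcp [0.4094 0.2502 0.1734] yaw deg 164.9
[281  58  36  19 156] med z 0.017 rect tool mm ((113.6406478881836, 20.018346786499023), (28.876617431640625, 12.36197280883789), 89.8722152709961) min/max [107.6   5.7 148.3] [119.8  34.2 170.1]
[ 266  160   25  113 2187] med z 0.0215 rect tool mm ((-18.87323760986328, 3.760801315307617), (21.799354553222656, 109.66970825195312), 89.32035827636719) min/max [-67.9  -7.3 149.8] [ 35.8  14.4 162.1]
```

View pics/p1.png

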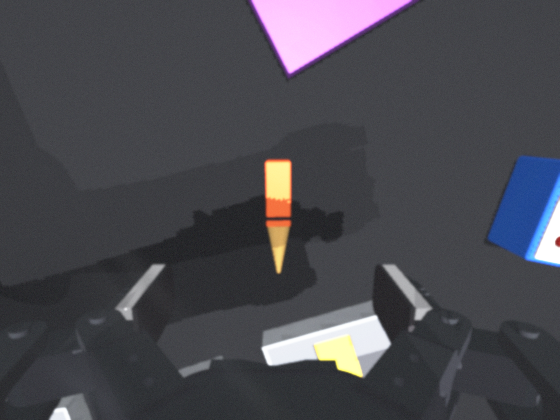

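Pointer at (278,190), shank orange, tip towards (278,272); its grasp point is at tool (-4, 4). Descend.

>>> step_arm --series '[[[-4, 4, 40], 0], [[-4, 4, 80], 0], [[-4, 4, 120], 0], [[-4, 4, 143], 0], [[-4, 4, 157], 0], [[-4, 4, 164], 0], [[-4, 4, 168], 0], [[-4, 4, 168], 0]]'

```text
t: 22.85
position: [0.4113, 0.2526, 0.0055]
eef_rot: [-0.009, 0.131, 0.991, -0.003]
force: [-0.1, 0.6, 0.7]
grip_width: 1.0
finger_force: 0.0
```

```bash
python3 -c "
from rig import robot
s=robot.state();print(s['position'],s['joint_pos'].round(2))"
```

```text
[0.41127094 0.25256744 0.00545603] [-0.08  0.89 -0.89  2.25  1.25  0.68 -0.61]
```

>>> step_arm --series '[[[0, 0, 0], 0], [[0, 0, 0], 0], [[0, 0, 0], 0], [[0, 0, 0], 0], [[0, 0, 0], 0], [[0, 0, 0], 0], [[0, 0, 0], 0], [[0, 0, 0], 0], [[0, 0, 0], 0]]' --fingers 1 --force 60

```text
t: 23.75
position: [0.4113, 0.2525, 0.0058]
eef_rot: [-0.009, 0.131, 0.991, -0.003]
force: [0.1, -1.2, 7.1]
grip_width: 0.24
finger_force: 59.0
```

>>> step_arm --series '[[[0, 0, -12], 0], [[0, 0, -30], 0], [[0, 0, -50], 0], [[-30, 11, -55], -0.05], [[-70, 25, -55], -0.12], [[-110, 40, -55], -0.19], [[-150, 54, -55], -0.26], [[-180, 65, -55], -0.316], [[-180, 65, -55], -0.316], [[-180, 65, -55], -0.316]]'

```text
t: 24.75
position: [0.6025, 0.2683, 0.0557]
eef_rot: [-0.011, -0.026, 1.0, -0.002]
force: [-0.8, 0.7, -2.9]
grip_width: 0.238
finger_force: 59.5
```

```bash
python3 d.py p2 .05 .09; python3 e.py 265,300 281,300 273,280 273,320 273,340
```

```text
tcp [0.6017 0.2685 0.056 ] yaw deg -176.9
[  210   188   128   177 10497] med z 0.0716 rect tool mm ((-0.22739028930664062, -3.0881729125976562), (83.0626449584961, 45.54690170288086), 18.631629943847656) min/max [-38.5 -22.7 -32.5] [39.5 21.4 -0.4]
265,300 tool [ -4.6  -4.1 -15.8] world [0.6065 0.2649 0.0723]
281,300 tool [ -4.6   2.7 -15.9] world [0.6065 0.2717 0.0716]
273,280 tool [  4.6  -0.7 -15.6] world [0.5975 0.2678 0.0716]
273,320 tool [-14.2  -0.7 -15.9] world [0.6161 0.2687 0.0718]
273,340 tool [-24.8  -0.7 -15. ] world [0.6263 0.2693 0.0712]
[0.6015 0.2686 0.0562] [ 0.09  0.98 -1.03  1.82  1.    0.99  0.25]
```

View pics/p2.png

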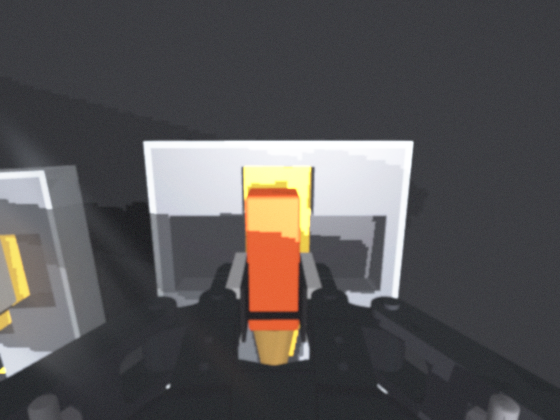

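Pointer is over its slot, rear end at (273,192), tip towards the camera's bottom as needed. Check the tray edges in this same view.

```bash
python3 e.py 280,146 149,160 408,160 157,270 400,270 247,172 309,172 278,168 250,200 296,200 273,195
```

```text
280,146 tool [57.   3.  29.9] world [0.5439 0.2684 0.0279]
149,160 tool [ 50.  -64.3  29.5] world [0.5545 0.2019 0.0289]
408,160 tool [50.  68.4 28.7] world [0.5474 0.3344 0.028 ]
157,270 tool [-10.8 -65.4  28.4] world [0.6149 0.2042 0.029 ]
400,270 tool [-23.5  81.6  55.8] world [ 6.195e-01  3.513e-01 -3.000e-04]
247,172 tool [ 41.3 -15.5  47.4] world [0.5602 0.2508 0.0096]
309,172 tool [41.3 20.  47.2] world [0.5583 0.2863 0.0093]
278,168 tool [45.1  2.1 35.4] world [0.5551 0.2681 0.0279]
250,200 tool [ 38.9  -9.6 -15.1] world [0.5636 0.257  0.072 ]
296,200 tool [ 38.9   8.4 -15.2] world [0.5624 0.275  0.0732]
273,195 tool [ 40.3  -0.6 -12.2] world [0.5613 0.266  0.0708]
[0.6016 0.2687 0.0564] [ 0.09  0.98 -1.03  1.82  1.    0.99  0.25]
```

>>> step_arm --series '[[[-2, 2, 5], 0], [[-2, 2, 13], 0], [[-2, 2, 22], 0], [[-2, 2, 30], 0], [[-2, 2, 35], 0], [[-2, 2, 37], 0], [[-2, 2, 39], 0], [[-2, 2, 40], 0], [[-2, 2, 40], 0]]'

```text
t: 25.8
position: [0.6041, 0.2707, 0.0166]
eef_rot: [-0.01, -0.027, 1.0, -0.002]
force: [-0.1, 0.2, -1.9]
grip_width: 0.24
finger_force: 59.5
```

>>> step_arm --series '[[[0, 0, 0], 0], [[0, 0, 0], 0], [[0, 0, 0], 0], [[0, 0, 0], 0], [[0, 0, 0], 0]]' --fingers 0.1

```text
t: 26.3
position: [0.6041, 0.2707, 0.0166]
eef_rot: [-0.01, -0.027, 1.0, -0.002]
force: [-0.4, -0.3, 0.6]
grip_width: 0.448
finger_force: 0.0
```

>>> step_arm --series '[[[0, 0, -15], 0], [[0, 0, -50], 0], [[0, 0, -100], 0], [[0, 0, -150], 0], [[0, 0, -180], 0], [[0, 0, -180], 0]]'

```text
t: 26.9
position: [0.6085, 0.2735, 0.2028]
eef_rot: [-0.006, -0.027, 1.0, 0.0]
force: [-0.2, 0.7, 0.1]
grip_width: 0.445
finger_force: 0.0
```

```bash
python3 c.py p3 .0295 .036; python3 - <<'E'
from rig import robot
import cv2
w=cv2.imread("pics/p3.png")[90:330,120:440];s=robot.get_image("scene")["frame"][130:330,110:430,::-1]
cv2.imwrite("pics/fin.png",cv2.vconcat([cv2.resize(w,(400,300)),cv2.resize(s,(400,250))]))
E
```

```text
j [ 0.15  0.83 -1.15  1.72  0.81  1.17  0.38] tcp [0.608  0.2723 0.1999] yaw deg -176.9
[ 259  152   24   78 1530] med z 0.0318 rect tool mm ((3.8738441467285156, -1.3108301162719727), (21.98160171508789, 75.50636291503906), 89.64131927490234) min/max [-26.7 -12.2 166.4] [ 40.9   9.7 170.3]
```

View pics/fin.png

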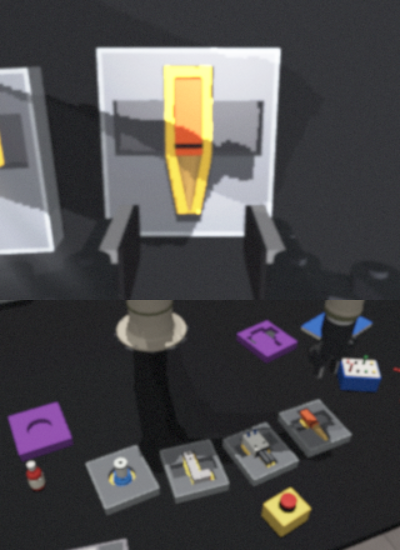

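All four tools lie in their own trays: the pointer is centred in its slot (188,140) with its top at 32 mm, and box and bottle are untouched. Handing in.

```bash
python3 -c "
from rig import robot
print(robot.close_job())"
```

```text
the job is handed in; nothing more can be done
None
```

All four tools are in their own trays and the job is handed in: by camera each lies at its seated height, within about 5 mm of its nest point, the blue box and red bottle look unmoved, and no verdict was returned.

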